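# Clamp a glued power adapter in an upright F-clamp

## Task

The black power adapter has just been glued and must be held while the glue sets. Slide the loose red jaw of the clamp that stands over it down until its pad rests on the adapter, then turn that clamp's orange handle clockwise until it is tight, so that the jaw binds and the adapter stays firmly clamped when you let go. Leave the other clamp, with the white timer under it, as it is.

Things in the scene. Friction and masses are not known exactly. Their poses are not given: they have to be found in the camera images.
- clamp_grip (a point): Centre of the orange T-handle of the clamp over the black adapter: 60 mm long (its own y), 13 mm thick (its own x), 26 mm tall (z up), on top of the clamp's vertical screw, 104 mm above the pad's underside, 62 mm above the arm's middle. While loose, its +x points along the red arm to the clamp's upright steel bar, 110 mm from the screw axis, top 210 mm above the table.
- clamp_jaw (a joint): How far the red jaw (with arm, screw and handle) has slid down its bar, m. It stays where it is left; a downward push of about 9 to 11 N on the handle slides it down; 15 N or so shows that the pad has met the work. When the screw then presses the pad on the work, the arm's free end lifts by up to a degree, the pad sinks in about a millimetre and the jaw binds on the bar.
- clamp_handle (a joint): Turn of that orange handle, rad: 0 loose (start), grows clockwise seen from above, stops at 1.4. Each rad screws the pad 5 mm out of the arm. Turning takes 0.12 N m, little more when tight; it stays where it is left. With the pad resting on the work about 1.2 rad clamps tight, and the handle then hardly moves up or down.
- clamp_pad: Screw and black pressure pad (28 mm across) of the same clamp; origin at the centre of the pad's flat underside, z up. It starts 20 to 50 mm above the adapter.
- adapter: Black mains adapter brick lying loose on the clamp's base plate under the pad, 58 x 86 x 39 mm with a short cord stub on one end (long side along its own y); origin at the centre of its underside, so its flat top is 39 mm higher.
- spare_pad: The same pad of the other, identical red clamp, which stands over a white timer and must stay as it is; origin at the centre of the pad's underside.

How it is judged:
By the outcome, as a careful person would: the job done as asked, in the order asked, and still so for the second after the job is handed in, with the robot touching nothing.
It also fails if it takes over 32 s, if anything falls off the work surface, if the arm or the gripper's body presses on something with over 40 N, if the wrist force passes 120 N, or if a joint passes its speed limit or range.

## Robot

A 7-joint arm with a two-finger parallel gripper is mounted at the origin on a cart in front of the work surface, level with it; the furniture and walls round the work are solid. World frame = base frame: x ahead of the robot, y to its left, z up, the work surface at z = 0. Lengths are in m, angles in rad, forces in N, time in s.
With the tool pointing down it reaches from about 0.4 to 0.875 m from the base axis. Payload 19.3 kg.
Tool frame: the origin (TCP) lies midway between the tips of the shut fingers; the grasp point (between the pads) lies grip_depth behind it (grip_depth is the distance from the TCP to the grasp point, in m); z points along the fingers, y is the line along which they close (so a half turn about z gives the same grasp; the last joint's range is limited). The gripper opens to 85 mm and grips with 20 to 120 N. Pads are 22 mm wide; open, the fingers measure 114 mm over their backs; the gripper's body (76 mm by 85 mm) begins 54 mm behind the grasp point. The pads swing forward as they close: fully open they stand 13 mm farther back than shut.
Start: joints at [1.108, 0.521, -0.036, 1.599, 0.021, 1.021, -0.113], TCP at [0.239, -0.577, 0.231] pointing down, gripper open.
Joint ranges: [-2.91, 2.91], [-0.3, 2.13], [-1.5, 1.42], [0.17, 2.43], [-1.26, 4.41], [0.16, 1.93], [-2.52, 2.52]. Speed limits (rad/s): [1.89, 1.89, 2.39, 2.39, 3.01, 3.01, 3.01].

## Interface

Orientations are given as a rotation vector (axis times angle).
In Python, from cell import sense, capture, camera_model, hand_in, grip_depth gives the robot as it stands.
- The arm moves only by the tool arm_command, never from a script. Its arguments are lists of equal length, an entry for each row: "offset": the shift along the tool's x, y, z in m, a list of three; "rotation": the turn, a rotation vector about the tool's x, y, z in rad, a list of three; "jaw": the closure, from 0 (fully open) to 1 (shut). In form: {"offset": [[x, y, z], ...], "rotation": [[wx, wy, wz], ...], "jaw": [jaw, ...]}. A call has 1 to 20 rows; each row is the pose to reach, as a shift and turn from the pose commanded when the call began, along the tool's axes at that moment; what a row does not reach only later rows make up. A row lasts 1/12 s, in which the tool goes at most 41.7 mm and 7.16 degrees, less where a joint would pass 70% of its speed; a pose out of reach is approached as far as the arm can. A call with a gripper value outside its range is refused whole. The fingers move at their own pace and stop on an object; "newtons" is the grip in N (left out, the last holds). Time passes only in rows, so rows that repeat a pose let the fingers close. It gives the time, the measured TCP pose, the force, the opening and the grip force at its end, in the units of the state.
- sense(): the state, without advancing time (a new reading comes with each control period).
- capture(name): name is "side" or "top" or "wrist"; returns (picture, depth): 384x512x3 uint8, red, green, blue; 384x512 float32, m along the optical axis (not along the pixel's ray), 0 where there is no reading.
- camera_model(name): a dict with "camera_matrix" (3x3 intrinsics, pixels), "rvec" (rotation vector, rad) and "tvec" (3), from world to camera coordinates, as OpenCV has them. Camera axes: x right, y down, z forward; pixel columns grow to the right and rows downward; lengths in m; the calibration is good to about 2 mm. A picture is of the moment at which its call begins: read the wrist's pose just before it. camera_model takes no time and is no camera call; for the wrist camera it gives the pose at the moment of the call.
- hand_in(): hands the job in; it is judged then, once.
The state is a dict: "time_s": time; "joints": joint angles; "joint_velocities": joint speeds; "joint_efforts": joint torques, N m; "tcp_pos": TCP position; "eef_rot": TCP orientation; "wrist_force": force on the tool from outside, world axes, zero at the start; "wrist_torque": the same for the moment, N m; "grip_width": finger opening in m; "grip_force": force on a finger pad.
Only numpy, scipy, OpenCV 4.12 (cv2) and the standard library are available. Lean on these libraries where they do the work, as an engineer would, in place of code of your own. Each camera call takes 0.05 s, during which the arm holds its last target. There are 200 camera calls.

## Working session

There is one attempt and no reset: what is moved stays moved. The work goes in short steps, Python scripts to look and compute and a tool call to move; the robot and the scene stay as the last step left them, time stands still between calls to the robot, and variables do not carry over. Pictures are saved under pics/ and viewed, at most 10 in all, crops included, and the job is handed in when it is done.

Besides the shell and the picture viewer there is one more tool, called after "Call:" by a JSON object that holds its "name" and its "arguments". arm_command: Moves the arm, as the interface text tells. Its arguments: {"type":"object","properties":{"offset":{"type":"array","items":{"type":"array","items":{"type":"number"}}},"rotation":{"type":"array","items":{"type":"array","items":{"type":"number"}}},"jaw":{"type":"array","items":{"type":"number"}},"newtons":{"type":"number"}},"required":["offset","rotation","jaw"]}

```bash
ls; mkdir -p pics
python3 - <<'E'
from cell import *
import cv2,numpy as np
s=sense();print({k:np.round(v,3).tolist() for k,v in s.items()},grip_depth)
for n in("top","side"):
    p,d=capture(n);cv2.imwrite(f"pics/{n}1.png",p[...,::-1]);np.save(f"{n}1.npy",d);print(n,camera_model(n))
E
```

```text
pics
{'time_s': 0.0, 'joints': [1.108, 0.522, -0.036, 1.6, 0.021, 1.021, -0.113], 'joint_velocities': [0.001, -0.001, 0.002, -0.001, 0.001, 0.001, 0.0], 'joint_efforts': [0.0, -92.711, 1.98, -36.995, 0.018, 0.008, -0.0], 'tcp_pos': [0.239, -0.577, 0.231], 'eef_rot': [-3.08, -0.613, 0.001], 'wrist_force': [0.532, 0.676, -0.383], 'wrist_torque': [0.026, -0.004, -0.003], 'grip_force': 0.0, 'grip_width': 0.086} 0.0187
top {'camera_matrix': array([[395.77835708,   0.        , 255.90275776],
       [  0.        , 395.77835708, 186.11802973],
       [  0.        ,   0.        ,   1.        ]]), 'rvec': array([ 2.13767432, -2.15353164,  0.1908563 ]), 'tvec': array([-0.04270137,  0.49661659,  0.92690173])}
side {'camera_matrix': array([[376.54226829,   0.        , 252.72651936],
       [  0.        , 376.54226829, 191.37520105],
       [  0.        ,   0.        ,   1.        ]]), 'rvec': array([ 2.19721985,  0.0271232 , -0.0359171 ]), 'tvec': array([-0.45283657,  0.11082239,  1.06148696])}
```

View pics/top1.png

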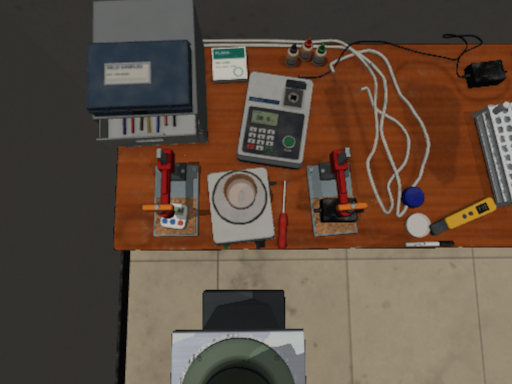

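View pics/side1.png

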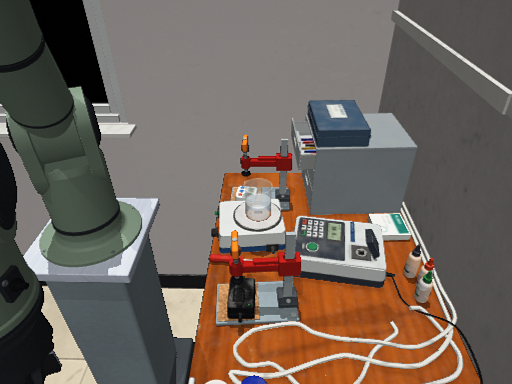

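The top view shows the target clamp at right: handle near (347,207), bar near (345,155), black adapter below. The timer clamp is at left (165,208). The side view shows the target clamp in front, with its handle at (235,243).

```bash
cat > h.py <<'E'
from cell import *
import cv2,numpy as np
from scipy.spatial.transform import Rotation as R
def cloud(d,m):
    v,u=np.mgrid[:384,:512]; K=m["camera_matrix"]
    c=np.stack([(u-K[0,2])/K[0,0]*d,(v-K[1,2])/K[1,1]*d,d],-1)
    return (c-m["tvec"])@cv2.Rodrigues(m["rvec"])[0]
def orange(p): 
    h=cv2.cvtColor(p,cv2.COLOR_RGB2HSV); return (h[...,0]>=9)&(h[...,0]<22)&(h[...,1]>190)&(h[...,2]>150)
def red(p):
    h=cv2.cvtColor(p,cv2.COLOR_RGB2HSV); return ((h[...,0]<5)|(h[...,0]>174))&(h[...,1]>170)&(h[...,2]>70)
E
python3 - <<'E'
from h import *
for n,box in(("top",(195,220,315,375)),("side",(225,285,200,310))):
    p=cv2.imread(f"pics/{n}1.png")[...,::-1].copy();d=np.load(f"{n}1.npy");c=cloud(d,camera_model(n))
    for nm,f in(("orange",orange),("red",red)):
        b=box if nm=="orange" or n=="side" else (145,225,315,375)
        m=f(p);k=np.zeros_like(m);k[b[0]:b[1],b[2]:b[3]]=1;m&=k&(d>0)
        q=c[m];q=q[q[:,2]>0.05]
        print(n,nm,len(q),np.percentile(q,[2,10,50,90,98],axis=0).round(3).tolist())
        if nm=="orange" or n=="top":
            z=q[:,2]; t=q[z>np.percentile(z,95)-.012]
            (cx,cy),(a,bb),ang=cv2.minAreaRect(t[:,:2].astype(np.float32)*1000)
            print("  top face",t.mean(0).round(4),"rect mm",cx,cy,a,bb,ang)
    if n=="top":
        for(u,v)in((348,155),(345,207),(360,207),(327,207),(313,230),(330,217)):print(u,v,c[v,u].round(4))
p=cv2.imread("pics/top1.png")[135:245,290:390];q=cv2.imread("pics/side1.png")[210:340,200:330]
cv2.imwrite("pics/crop1.png",np.hstack([cv2.resize(p,(400,440),interpolation=2),cv2.resize(q,(400,440),interpolation=2)]))
E
```

```text
top orange 113 [[0.423, -0.267, 0.195], [0.424, -0.263, 0.197], [0.429, -0.235, 0.198], [0.433, -0.216, 0.201], [0.435, -0.212, 0.201]]
  top face [ 0.4288 -0.2389  0.1984] rect mm 428.934326171875 -239.38963317871094 10.36471176147461 57.30588150024414 5.355363845825195
top red 429 [[0.418, -0.245, 0.13], [0.446, -0.241, 0.132], [0.497, -0.232, 0.141], [0.546, -0.221, 0.146], [0.558, -0.217, 0.148]]
  top face [ 0.5048 -0.2307  0.1426] rect mm 487.8293762207031 -235.33799743652344 145.39207458496094 29.309661865234375 5.729763031005859
348 155 [ 0.5324 -0.2324  0.2089]
345 207 [ 0.4267 -0.2239  0.1988]
360 207 [ 0.4265 -0.2546  0.1981]
327 207 [ 0.4425 -0.2162  0.0529]
313 230 [ 0.3899 -0.1876  0.0107]
330 217 [ 0.4187 -0.2231  0.05  ]
side orange 140 [[0.423, -0.271, 0.177], [0.425, -0.269, 0.183], [0.429, -0.257, 0.197], [0.434, -0.221, 0.198], [0.435, -0.215, 0.199]]
  top face [ 0.4292 -0.2473  0.1962] rect mm 428.611083984375 -241.22486877441406 9.9739408493042 59.84001159667969 4.309603691101074
side red 1093 [[0.418, -0.254, 0.106], [0.431, -0.249, 0.114], [0.501, -0.244, 0.131], [0.551, -0.234, 0.144], [0.558, -0.225, 0.145]]
```

View pics/crop1.png

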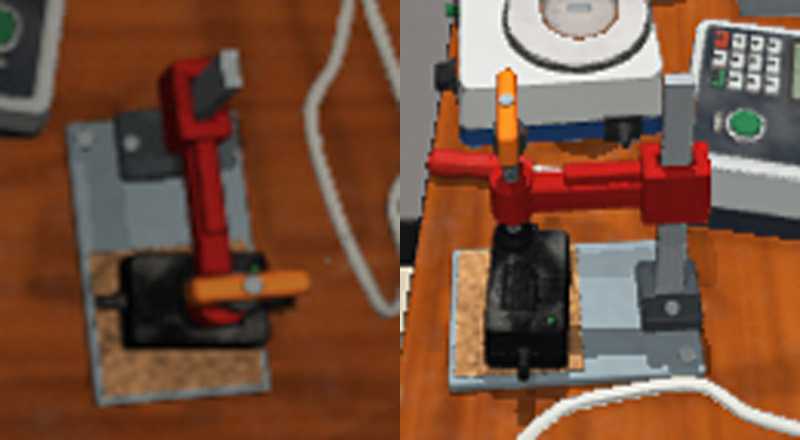

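The enlarged crop confirms the handle lies across the arm, with the pad above the adapter. Handle centre is about (0.429, -0.240, 0.185), the adapter top is about 0.050 and the pad underside about 0.081, so the slide should be roughly 31 mm. Next I work out the move in tool axes.

```bash
cat >> h.py <<'E'
def togo(target,ydir):
    s=sense();T=R.from_rotvec(s["eef_rot"]);M=T.as_matrix()
    y=np.array([np.cos(ydir),np.sin(ydir),0]);z=np.array([0,0,-1.]);
    for sg in(1,-1):
        G=R.from_matrix(np.stack([np.cross(sg*y,z),sg*y,z],1))
        print("rot",sg,(T.inv()*G).as_rotvec().round(4))
    print("axes",M.round(3).tolist(),"off",(M.T@(np.array(target)-s["tcp_pos"])).round(4),"q",s["joints"].round(3) if hasattr(s["joints"],"round") else s["joints"],"F",np.round(s["wrist_force"],1),"tau",np.round(s["wrist_torque"],2),s["time_s"],np.round(s["tcp_pos"],4))
E
python3 -c "
from h import *
togo((.429,-.240,.25),np.radians(5.4))"
```

```text
rot 1 [-9.0000e-04 -6.0000e-04 -1.2722e+00]
rot -1 [-6.0000e-04  1.0000e-03  1.8694e+00]
axes [[0.924, 0.383, -0.0], [0.383, -0.924, 0.001], [-0.0, -0.001, -1.0]] off [ 0.3045 -0.2388 -0.019 ] q [ 1.108  0.522 -0.036  1.6    0.021  1.021 -0.113] F [0.3 0.4 0.4] tau [0.06 0.01 0.02] 0.1 [ 0.2391 -0.5771  0.2308]
```

Call:
{"name": "arm_command", "arguments": {"offset": [[0.01,-0.008,-0.01],[0.03,-0.024,-0.02],[0.055,-0.043,-0.03],[0.08,-0.063,-0.03],[0.105,-0.082,-0.03],[0.13,-0.102,-0.03],[0.155,-0.122,-0.03],[0.18,-0.141,-0.03],[0.205,-0.161,-0.03],[0.23,-0.18,-0.03],[0.255,-0.2,-0.03],[0.275,-0.216,-0.03],[0.29,-0.2275,-0.03],[0.3,-0.235,-0.03],[0.3045,-0.2388,-0.03],[0.3045,-0.2388,-0.03],[0.3045,-0.2388,-0.03],[0.3045,-0.2388,-0.03]], "rotation": [[0,0,-0.03],[0,0,-0.1],[0,0,-0.2],[0,0,-0.3],[0,0,-0.4],[0,0,-0.5],[0,0,-0.6],[0,0,-0.7],[0,0,-0.8],[0,0,-0.9],[0,0,-1.0],[0,0,-1.1],[0,0,-1.18],[0,0,-1.24],[0,0,-1.272],[0,0,-1.272],[0,0,-1.272],[0,0,-1.272]], "jaw": [0,0,0,0,0,0,0,0,0,0,0,0,0,0,0,0,0,0]}}

```text
time_s: 1.6
tcp_pos: [0.4286, -0.241, 0.2613]
eef_rot: [2.118, 2.321, -0.001]
wrist_force: [-0.4, 0.9, 0.3]
grip_width: 0.0851
grip_force: 0.0
```

Check from near with the wrist camera.

Run:
```python
from h import *
m=camera_model("wrist");p,d=capture("wrist");cv2.imwrite("pics/w1.png",p[...,::-1])
c=cloud(d,m);k=orange(p)&(d>0);q=c[k];q=q[q[:,2]>.15];print(len(q),np.percentile(q,[2,50,98],axis=0).round(4).tolist())
t=q[q[:,2]>np.percentile(q[:,2],90)-.006];print(cv2.minAreaRect(t[:,:2].astype(np.float32)*1000))
togo((.429,-.240,.1725),np.radians(5.4))
```

```text
367 [[0.4217, -0.2658, 0.1874], [0.429, -0.2486, 0.1967], [0.4362, -0.2091, 0.1986]]
((428.9276428222656, -237.9210205078125), (12.730330467224121, 57.99180603027344), 4.6241068840026855)
rot 1 [-0.0004  0.0002 -0.0028]
rot -1 [3.0000e-04 6.0000e-04 3.1388e+00]
axes [[-0.091, 0.996, -0.0], [0.996, 0.091, -0.0], [-0.0, -0.0, -1.0]] off [0.001  0.0006 0.0888] q [ 0.752  0.3   -0.446  1.889  0.154  0.986  0.33 ] F [-0.2 -0.1  0.7] tau [-0.04  0.04  0.07] 1.65 [ 0.4286 -0.241   0.2613]
```

View pics/w1.png

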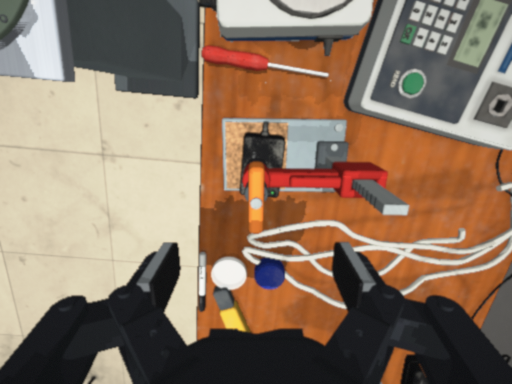

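The wrist view shows the handle at (256,195), bar at (385,200). After a clockwise turn, the camera side of the hand will swing towards the bar, so I check its height.

Run:
```python
from h import *
m=camera_model("wrist");s=sense()
C=-cv2.Rodrigues(m["rvec"])[0].T@m["tvec"];print("cam rel tcp, world",C-s["tcp_pos"], "tool", R.from_rotvec(s["eef_rot"]).inv().apply(C-s["tcp_pos"]))
```

```text
cam rel tcp, world [-0.00698649  0.08267964  0.14204925] tool [ 0.08294659  0.00053989 -0.14206441]
```

Call:
{"name": "arm_command", "arguments": {"offset": [[0.001,0,0.01],[0.002,0,0.025],[0.002,0,0.04],[0.002,0,0.055],[0.002,0,0.07],[0.002,0,0.083],[0.002,0,0.09],[0.002,0,0.093],[0.002,0,0.093],[0.002,0,0.093],[0.002,0,0.093],[0.002,0,0.093],[0.002,0,0.093],[0.002,0,0.093],[0.002,0,0.093],[0.002,0,0.093],[0.002,0,0.093],[0.002,0,0.093]], "rotation": [[0,0,0],[0,0,0],[0,0,0],[0,0,0],[0,0,0],[0,0,0],[0,0,0],[0,0,0],[0,0,0],[0,0,0],[0,0,0],[0,0,0],[0,0,0],[0,0,0],[0,0,0],[0,0,0],[0,0,0],[0,0,0]], "jaw": [0,0,0,0,0,0,0,0,0,1,1,1,1,1,1,1,1,1], "newtons": 60}}

```text
time_s: 3.15
tcp_pos: [0.4285, -0.2384, 0.1683]
eef_rot: [-2.115, -2.323, 0.001]
wrist_force: [-5.5, 0.4, 4.0]
grip_width: 0.0188
grip_force: 58.5
```

Call:
{"name": "arm_command", "arguments": {"offset": [[0,0,0],[0,0,0],[0,0,0]], "rotation": [[0,0,0],[0,0,0],[0,0,0]], "jaw": [1,1,1]}}

```text
time_s: 3.4
tcp_pos: [0.4285, -0.2384, 0.1683]
eef_rot: [-2.115, -2.323, 0.001]
wrist_force: [-5.0, -1.2, 5.4]
grip_width: 0.0184
grip_force: 58.6
```

Run:
```python
from h import *
p,d=capture("side");q,_=capture("wrist")
cv2.imwrite("pics/s2.png",np.hstack([cv2.resize(p[150:330,170:330,::-1],(400,450),interpolation=2),cv2.resize(q[100:340,150:363,::-1],(400,450))]))
togo((.429,-.239,.1683),np.radians(5.4))
```

```text
rot 1 [-0.0008 -0.     -0.0005]
rot -1 [-0.0000e+00  1.3000e-03  3.1411e+00]
axes [[-0.094, 0.996, -0.001], [0.996, 0.094, -0.0], [0.0, -0.001, -1.0]] off [-0.0007  0.0004 -0.    ] q [ 0.711  0.422 -0.416  1.994  0.239  0.774  0.249] F [-5.  -0.4  4.7] tau [-0.1   1.14  0.02] 3.5 [ 0.4285 -0.2383  0.1683]
```

View pics/s2.png

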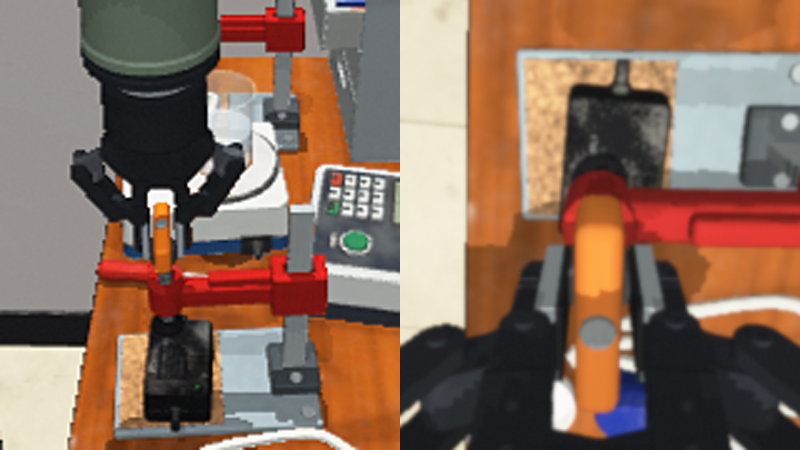

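The crop shows the fingers closed across the orange handle at its centre, pad still above the adapter. Now slide it down.

Call:
{"name": "arm_command", "arguments": {"offset": [[0,0,0.001],[0,0,0.003],[0,0,0.005],[0,0,0.007],[0,0,0.009],[0,0,0.011],[0,0,0.013],[0,0,0.015],[0,0,0.017],[0,0,0.019],[0,0,0.021],[0,0,0.023],[0,0,0.024]], "rotation": [[0,0,0],[0,0,0],[0,0,0],[0,0,0],[0,0,0],[0,0,0],[0,0,0],[0,0,0],[0,0,0],[0,0,0],[0,0,0],[0,0,0],[0,0,0]], "jaw": [1,1,1,1,1,1,1,1,1,1,1,1,1]}}

```text
time_s: 4.58
tcp_pos: [0.4284, -0.2384, 0.1442]
eef_rot: [-2.115, -2.322, 0.001]
wrist_force: [-8.0, -0.9, 9.4]
grip_width: 0.0185
grip_force: 59.1
```

Call:
{"name": "arm_command", "arguments": {"offset": [[0,0,0.001],[0,0,0.002],[0,0,0.003],[0,0,0.004],[0,0,0.004]], "rotation": [[0,0,0],[0,0,0],[0,0,0],[0,0,0],[0,0,0]], "jaw": [1,1,1,1,1]}}

```text
time_s: 5.0
tcp_pos: [0.4283, -0.2384, 0.1402]
eef_rot: [-2.115, -2.322, 0.001]
wrist_force: [-6.6, 0.3, 7.4]
grip_width: 0.0185
grip_force: 58.9
```

Call:
{"name": "arm_command", "arguments": {"offset": [[0,0,0.0007],[0,0,0.0014],[0,0,0.002],[0,0,0.002]], "rotation": [[0,0,0],[0,0,0],[0,0,0],[0,0,0]], "jaw": [1,1,1,1]}}

```text
time_s: 5.33
tcp_pos: [0.4287, -0.2386, 0.1389]
eef_rot: [2.115, 2.323, -0.001]
wrist_force: [-8.4, 0.4, 19.4]
grip_width: 0.0191
grip_force: 60.2
```

Contact felt at 19 N, after 29.5 mm of slide, against the roughly 31 mm expected. Now I turn clockwise (positive about tool z).

Call:
{"name": "arm_command", "arguments": {"offset": [[0,0,0],[0,0,0],[0,0,0],[0,0,0],[0,0,0],[0,0,0],[0,0,0],[0,0,0],[0,0,0]], "rotation": [[0,0,0.03],[0,0,0.1],[0,0,0.17],[0,0,0.24],[0,0,0.31],[0,0,0.38],[0,0,0.45],[0,0,0.5],[0,0,0.5]], "jaw": [1,1,1,1,1,1,1,1,1], "newtons": 80}}

```text
time_s: 6.08
tcp_pos: [0.4294, -0.2384, 0.139]
eef_rot: [2.626, 1.723, 0.001]
wrist_force: [-4.1, 0.0, 15.8]
grip_width: 0.0177
grip_force: 78.1
```

```bash
python3 -c "
from h import *
togo((.4287,-.2386,.1389),np.radians(5.4))"
```

```text
rot 1 [ 0.0012  0.0006 -0.5036]
rot -1 [ 8.000e-04 -1.600e-03  2.638e+00]
axes [[0.398, 0.917, 0.001], [0.917, -0.398, -0.001], [-0.0, 0.001, -1.0]] off [-0.0005 -0.0006  0.0001] q [ 0.593  0.454 -0.267  2.022  0.184  0.686 -0.201] F [-4.1  0.  15.8] tau [0.09 0.98 0.01] 6.0833 [ 0.4294 -0.2384  0.139 ]
```

Call:
{"name": "arm_command", "arguments": {"offset": [[0,0,0],[0,0,0],[0,0,0],[0,0,0],[0,0,0],[0,0,0],[0,0,0]], "rotation": [[0,0,0.04],[0,0,0.11],[0,0,0.18],[0,0,0.25],[0,0,0.32],[0,0,0.4],[0,0,0.4]], "jaw": [1,1,1,1,1,1,1]}}

```text
time_s: 6.67
tcp_pos: [0.43, -0.2384, 0.1391]
eef_rot: [2.916, 1.164, 0.003]
wrist_force: [-0.1, 0.0, 14.3]
grip_width: 0.0176
grip_force: 78.0
```

Call:
{"name": "arm_command", "arguments": {"offset": [[0,0,0],[0,0,0],[0,0,0],[0,0,0],[0,0,0],[0,0,0],[0,0,0],[0,0,0]], "rotation": [[0,0,0.04],[0,0,0.11],[0,0,0.18],[0,0,0.25],[0,0,0.32],[0,0,0.38],[0,0,0.42],[0,0,0.42]], "jaw": [1,1,1,1,1,1,1,1]}}

```text
time_s: 7.33
tcp_pos: [0.4303, -0.2385, 0.1391]
eef_rot: [3.094, 0.535, 0.004]
wrist_force: [1.3, -1.2, 12.5]
grip_width: 0.0181
grip_force: 78.1
```

Run:
```python
from h import *
p,d=capture("side");q,_=capture("wrist")
cv2.imwrite("pics/s3.png",np.hstack([cv2.resize(p[150:330,170:330,::-1],(400,450),interpolation=2),cv2.resize(q[60:300,150:363,::-1],(400,450))]))
togo((.4287,-.2386,.1389),np.radians(5.4))
```

```text
rot 1 [ 3.10e-03 -6.00e-04 -1.32e+00]
rot -1 [-6.0000e-04 -3.3000e-03  1.8215e+00]
axes [[0.941, 0.338, 0.003], [0.338, -0.941, -0.001], [0.002, 0.002, -1.0]] off [-0.0015 -0.0005  0.0002] q [ 0.427  0.445 -0.053  2.03   0.037  0.664 -0.876] F [ 0.7 -1.1 11.9] tau [-0.16 -0.03  0.05] 7.4333 [ 0.4303 -0.2386  0.1391]
```

View pics/s3.png

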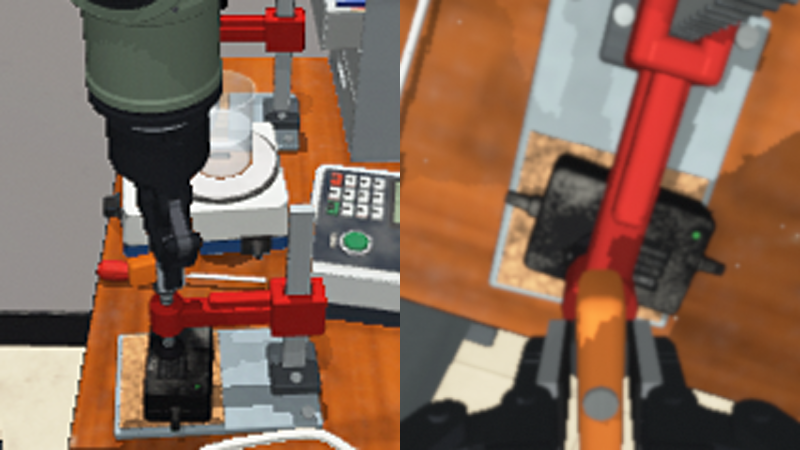

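The crop shows the pad on the adapter and the handle turned 1.32 rad along with the gripper. A gentle upward tug tests that it binds.

Call:
{"name": "arm_command", "arguments": {"offset": [[0,0,-0.0007],[0,0,-0.0015],[0,0,-0.002],[0,0,-0.002]], "rotation": [[0,0,0],[0,0,0],[0,0,0],[0,0,0]], "jaw": [1,1,1,1]}}

```text
time_s: 7.77
tcp_pos: [0.4298, -0.238, 0.1401]
eef_rot: [3.095, 0.54, 0.002]
wrist_force: [6.9, -2.2, -12.2]
grip_width: 0.0175
grip_force: 78.5
```

Call:
{"name": "arm_command", "arguments": {"offset": [[0,0,-0.0005],[0,0,-0.001],[0,0,-0.001]], "rotation": [[0,0,0],[0,0,0],[0,0,0]], "jaw": [1,1,1]}}

```text
time_s: 8.02
tcp_pos: [0.4298, -0.238, 0.1409]
eef_rot: [3.095, 0.54, 0.002]
wrist_force: [8.0, -0.3, -14.8]
grip_width: 0.0173
grip_force: 78.6
```

Run:
```python
from h import *
m=camera_model("side")
def go(p,d,tag):
    c=cloud(d,m);k=red(p)&(d>0);q=c[k];
    q=q[(abs(q[:,1]+.235)<.04)&(q[:,2]>.05)]
    u=(q-np.array([.4288,-.239,0]))@np.array([np.cos(.09),np.sin(.09),0])
    for a,b in((-.01,.02),(.02,.045),(.045,.07),(.07,.09),(.095,.125)):
        z=q[(u>a)&(u<b)][:,2];print(tag,a,len(z),np.percentile(z,[3,50,97]).round(4) if len(z)>5 else'')
go(cv2.imread("pics/side1.png")[...,::-1].copy(),np.load("side1.npy"),"start")
p,d=capture("side");cv2.imwrite("pics/s4.png",p[...,::-1]);go(p,d,"now")
```

```text
start -0.01 196 [0.1097 0.1291 0.1368]
start 0.02 151 [0.1152 0.13   0.1399]
start 0.045 164 [0.114  0.1309 0.1404]
start 0.07 150 [0.1112 0.1317 0.1445]
start 0.095 278 [0.1052 0.1314 0.1455]
now -0.01 198 [0.0859 0.1058 0.1119]
now 0.02 140 [0.0904 0.1053 0.1157]
now 0.045 158 [0.0892 0.1057 0.116 ]
now 0.07 148 [0.0887 0.109  0.1195]
now 0.095 252 [0.0799 0.1066 0.1196]
```

The tug moved the handle 1.8 mm, so the jaw may have slid up instead of binding. I compare the collar and arm end by sub-pixel matching between the start, turned and tugged pictures.

```bash
cat >> h.py <<'E'
def rg(p): # p BGR
    f=p.astype(np.float32);return np.clip(f[...,2]-np.maximum(f[...,1],f[...,0]),0,None)
def drop(img,x,y,z,w=6,hh=9):
    m=camera_model("side");A=rg(cv2.imread("pics/side1.png"));B=rg(img)
    pr=lambda dz:cv2.projectPoints(np.array([[x,y,z-dz]]),m["rvec"],m["tvec"],m["camera_matrix"],None)[0].ravel()
    best=[]
    for dz in np.arange(.015,.034,.00025):
        a,b=pr(0),pr(dz);s=(2*w*4+1,2*hh*4+1)
        def samp(I,c):
            M=np.array([[.25,0,c[0]-w],[0,.25,c[1]-hh]]);return cv2.warpAffine(I,M,s,flags=cv2.INTER_LINEAR|cv2.WARP_INVERSE_MAP)
        best.append((np.abs(samp(A,a)-samp(B,b)).mean(),dz))
    e,dz=min(best);return round(dz*1000,2),round(float(e),1)
def drops(img,tag):
    for nm,u in(("boss",0.),("arm.03",.03),("arm.055",.055),("arm.075",.075),("collar",.11)):
        print(tag,nm,drop(img,.4288+u*.996,-.239+u*.09-.012,.128))
E
python3 - <<'E'
from h import *
s3=np.zeros((384,512,3),np.uint8);s3[150:330,170:330]=cv2.resize(cv2.imread("pics/s3.png")[:,:400],(160,180),interpolation=cv2.INTER_AREA)
drops(s3,"turned");drops(cv2.imread("pics/s4.png"),"tugged")
E
```

```text
turned boss (np.float64(24.5), 16.2)
turned arm.03 (np.float64(23.75), 31.2)
turned arm.055 (np.float64(26.5), 25.9)
turned arm.075 (np.float64(26.75), 26.2)
turned collar (np.float64(27.0), 10.4)
tugged boss (np.float64(24.0), 16.2)
tugged arm.03 (np.float64(23.25), 30.5)
tugged arm.055 (np.float64(26.0), 24.7)
tugged arm.075 (np.float64(26.25), 26.0)
tugged collar (np.float64(26.75), 11.0)
```

The tug moved the jaw only about 0.25–0.5 mm, so most of the 1.8 mm was the fingers slipping on the handle. The free end is up about 1° relative to the collar, so the jaw is bound. I relax the pull, open and rise.

Call:
{"name": "arm_command", "arguments": {"offset": [[0,0,0.0005],[0,0,0.001],[0,0,0.0013],[0,0,0.0013],[0,0,0.0013],[0,0,0.0013],[0,0,0.0013],[0,0,0.0013],[0,0,0.0013],[0,0,0.0013],[0,0,-0.01],[0,0,-0.03],[0,0,-0.05],[0,0,-0.075],[0,0,-0.1],[0,0,-0.12],[0,0,-0.13],[0,0,-0.13]], "rotation": [[0,0,0],[0,0,0],[0,0,0],[0,0,0],[0,0,0],[0,0,0],[0,0,0],[0,0,0],[0,0,0],[0,0,0],[0,0,0],[0,0,0],[0,0,0],[0,0,0],[0,0,0],[0,0,0],[0,0,0],[0,0,0]], "jaw": [1,1,1,0,0,0,0,0,0,0,0,0,0,0,0,0,0,0]}}

```text
time_s: 9.57
tcp_pos: [0.4297, -0.2386, 0.2731]
eef_rot: [3.093, 0.538, 0.004]
wrist_force: [0.0, -0.6, 0.4]
grip_width: 0.0855
grip_force: 0.0
```

Run:
```python
from h import *
p,d=capture("side");cv2.imwrite("pics/s5.png",p[...,::-1]);drops(p[...,::-1].copy(),"released")
mw=camera_model("wrist");q,dw=capture("wrist")
c=cloud(dw,mw);k=orange(q)&(dw>0);o=c[k];o=o[(o[:,2]>.13)];t=o[o[:,2]>np.percentile(o[:,2],90)-.008];print(np.percentile(t,[5,50,95],axis=0).round(4).tolist(),cv2.minAreaRect(t[:,:2].astype(np.float32)*1000))
cv2.imwrite("pics/c5.png",np.hstack([cv2.resize(p[190:340,190:323,::-1],(400,450),interpolation=2),cv2.resize(q[:300,100:367,::-1],(400,450))]))
togo((.4287,-.2386,.1389),np.radians(5.4))
```

```text
released boss (np.float64(24.25), 14.3)
released arm.03 (np.float64(23.5), 29.4)
released arm.055 (np.float64(26.0), 22.7)
released arm.075 (np.float64(26.25), 23.3)
released collar (np.float64(26.75), 7.2)
[[0.4111, -0.2493, 0.162], [0.4212, -0.2401, 0.1652], [0.4573, -0.2261, 0.1668]] ((432.98736572265625, -237.9436492919922), (53.56459045410156, 12.670313835144043), 19.37472915649414)
rot 1 [-4.0000e-04  1.0000e-04 -1.3203e+00]
rot -1 [1.0000e-04 4.0000e-04 1.8213e+00]
axes [[0.941, 0.338, -0.0], [0.338, -0.941, 0.0], [-0.0, -0.0, -1.0]] off [-0.0002  0.0004  0.1318] q [ 0.43   0.262 -0.053  1.895  0.016  0.985 -0.857] F [-0.6 -1.  -1. ] tau [-0.01  0.    0.01] 9.6667 [ 0.4287 -0.2382  0.2707]
```

View pics/c5.png

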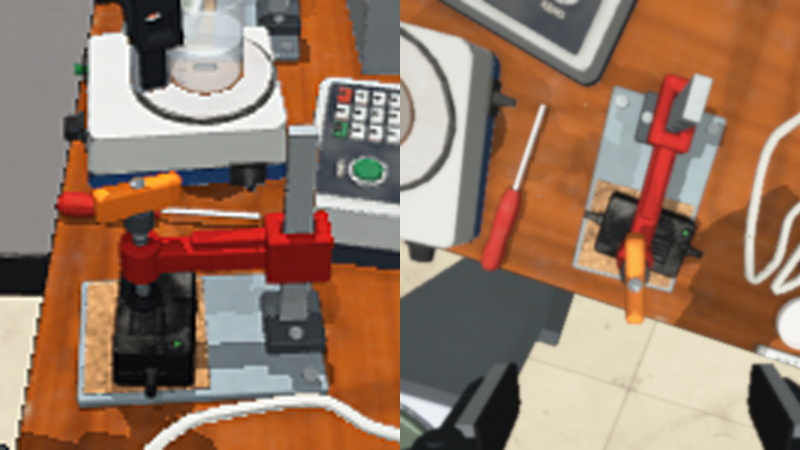

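The released view shows the handle turned 76° clockwise, the pad seated on the adapter, and the arm tilted about 1° with nothing holding it, so the clamp is loaded and bound.

```bash
python3 -c "
from cell import hand_in;print(hand_in())"
```

```text
the job is handed in; nothing more can be done
None
```

I slid the jaw down about 29.5 mm until its pad met the adapter, then turned the orange handle about 1.32 rad clockwise; the clamp still held after I let go, I left the timer clamp alone, and the job is handed in at about 10 s with no verdict shown.

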